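# Shut the frit mill and lock its cover

### The arm

A 6-joint arm with a two-finger parallel gripper is mounted at the origin on the work surface. World frame = base frame: x ahead of the robot, y to its left, z up, the work surface at z = 0. Lengths are in mm, angles in degrees, forces in N, time in s.
With the tool pointing down it reaches from about 350 to 850 mm from the base axis. Payload 8.1 kg.
Tool frame: the origin (TCP) lies at the very end of the fingers, on their centre line; the grasp point (between the pads) lies 19 mm behind it (r.grip_point_offset is the distance from the TCP to the grasp point, in mm); z points along the fingers, y is the line along which they close (so a half turn about z gives the same grasp; the last joint's range is limited). The gripper opens to 85 mm and grips with 20 to 120 N. Pads are 22 mm wide; open, the fingers measure 114 mm over their backs; the gripper's body (76 mm by 85 mm) begins 54 mm behind the grasp point. The pads swing forward as they close: fully open they stand 13 mm farther back than shut.
Start: joints at [-78.289, 7.471, 85.268, -0, 87.261, -4.893], TCP at [171.477, -574.979, 231.292] pointing down, gripper open.
Joint ranges: [-169.43, 169.43], [-51.17, 129.36], [1.28, 143.12], [-76.62, 256.62], [0, 156.53], [-152.29, 152.29]. Speed limits (degrees/s): [136.94, 136.94, 159.86, 180, 180, 180].

### API

Orientations are given as [roll, pitch, yaw] about the fixed x, y, z axes, in that order (R = Rz(yaw) Ry(pitch) Rx(roll)).
In Python, from bench import status, eyes, r gives the robot as it stands.
- The arm moves only by the shell command python3 -m handwheel 'ROWS' [FORCE]. ROWS is a JSON object whose one key "series" holds a list that holds one entry, the list of rows, each a list of 7 numbers: the shift along the tool's x, y, z in cm, then the turn, a rotation vector about the tool's x, y, z in rad, then the opening, from 0 (shut) to 1 (fully open). In form: {"series": [[[tx, ty, tz, rx, ry, rz, claw], ...]]}. A call has 1 to 12 rows; each row is the pose to reach, as a shift and turn from the pose commanded when the call began, along the tool's axes at that moment; what a row does not reach only later rows make up. A row lasts 1/8 s, in which the tool goes at most 62.5 mm and 10.7 degrees, less where a joint would pass 70% of its speed; a pose out of reach is approached as far as the arm can. A call with a gripper value outside its range is refused whole. The fingers move at their own pace and stop on an object; FORCE is the grip in N (left out, the last holds). Time passes only in rows, so rows that repeat a pose let the fingers close. It gives the time, the measured TCP pose, the force, the opening and the grip force at its end, in the units of the state.
- status.sense(): the state, without advancing time (a new reading comes with each control period).
- eyes.snapshot(name): name is "scene" or "top"; returns a dict with "img" (480x640x3 uint8, red, green, blue), "mtx" (3x3 intrinsics, pixels), "k1" (the pictures are not rectified: a ray, as slopes to the right and down, at radius r is drawn at 1 + k1 r^2 times it, then the intrinsics apply), "R" (3x3) and "t" (3): a world point X has camera coordinates R X + t. Camera axes: x right, y down, z forward; pixel columns grow to the right and rows downward; lengths in mm; the calibration is good to about 2 mm. A picture is of the moment at which its call begins. There is no depth.
- r.hand_in(): hands the job in; it is judged then, once.
The state is a dict: "time": time; "joint_pos": joint angles; "qd": joint speeds; "joint_efforts": joint torques, N m; "tool_pos": TCP position; "tcp_rot": TCP orientation; "ft_force": force on the tool from outside, world axes, zero at the start; "wrist_torque": the same for the moment, N m; "finger_gap": finger opening in mm; "grip_force": force on a finger pad.
Only numpy, scipy, OpenCV 4.12 (cv2) and the standard library are available. Lean on these libraries where they do the work, as an engineer would, in place of code of your own. Each camera call takes 0.05 s, during which the arm holds its last target. There are 200 camera calls.

### The job

Gently swing the glass-frit mill's cover shut, then lock it with the quarter-turn stud: press the winged head down, feel for the hidden slot, push it through and turn it clockwise a quarter turn until its cam catches and the head stays down by itself. Use no more than a firm thumb's push (stay below about 35 N: more bends the keeper), leave the other things on the bench where they are, and let go at the end.

Things in the scene. Friction and masses are not known exactly. Their poses are not given: they have to be found in the camera images.
- mill: The frit mill, fixed: a grey open-topped steel box 200 x 200 mm, 115 mm high, with a blue motor block (90 x 150 mm, 92 mm high) behind it. Origin at the centre of the box's underside on the bench; x points from the box to the motor (away from the robot, up to 0.4 rad askew), y left, z up. Its place and yaw vary.
- lid (a joint): Angle (rad) of the mill's cover, an aluminium plate 200 x 200 x 6 mm hinged along the motor-side (+x) rim. 0 = shut and level, its top 121.5 mm above the bench, at a solid stop; grows as the free edge (nearest the robot) lifts; starts at 0.45 to 0.9. The hinge is stiff: the cover stays where it is left; pushing down near the free edge with 1 to 6 N moves it.
- lid_hinge (a point): Middle of the cover's hinged edge, on its top face: 100 mm along x and 121.5 mm above the mill's origin when shut (the hinge axis, along the mill's y, lies 6 mm below it then). The point's x axis lies along the cover towards the motor, y along the hinge, z square out of the cover's top; they tilt with it.
- lid_edge (a point): Middle of the cover's free edge, on its top face, 200 mm from the hinged edge; axes as lid_hinge. A good place to push is 20 mm in from this edge and 65 mm to either side of the middle, clear of the stud.
- stud_head (a point): Centre of the top of the stud head's round steel flange (50 mm diameter, 6 mm thick), on the stud's axis. On it stands the wing, a bar 44 mm long, 10 mm thick, 24 mm high, centred. The point's x axis runs along the wing, z out of the cover. Cover shut and head up: 150 mm above the bench. Pinch the wing's flat sides; fingertips can push on the flange.
- stud_foot (a point): Point where the stud's axis meets the cover's top face: 155 mm from the hinged edge, 45 mm from the free edge, in the middle across. Under it, out of sight below the shut cover, is the keeper, a fixed slotted steel plate that varies in height by 0.8 mm either way. The stud's cross pin, parallel to the wing, must go through its slot. The slot is not measured.
- stud_press (a joint): How far the head is pushed in (m), 0 = sprung up; the spring gives 4 N at 0, 10 N at 13.5 mm. Off the slot the pin lands on the keeper at 1.2 to 2.8 mm and goes no further; in the slot it goes through: from 10.7 to 12.3 mm on (varies) it is below the keeper and can turn, at 12.7 to 14.3 mm it meets the keeper's floor. Caught in the notch, it stays at 7.7 to 9.3 mm.
- keeper_sag (a joint): How far (m) the stud's pin pushes the hidden keeper down; 0 at rest. The keeper gives way only above 10 N of pin force, then 1 mm for every 20 N; pushed down more than 1.25 mm (35 N) it is bent and spoilt. Far too small to be read from the poses: watch the force on the tool.
- stud_turn (a joint): Turn of the head (rad), clockwise from above; at 0 the wing lies along the mill's x; starts -0.6 to 0.6, range -0.85 to 2.4, slight friction. The slot lies anywhere from -0.6 to 0.6 (pin enters within about 0.07 of it). The notch is 1.57 past the slot (within 0.11), with a solid stop there. Once 0.3 past the slot it cannot spring out, so the wing may be let go and regripped.
- jar_a: Clear jar of green frit with white cap, 72 mm diameter, 105 mm high, a bystander beside the mill. Origin under its centre.
- jar_b: Smaller clear jar of amber frit with white cap, 60 mm diameter, 90 mm high, a bystander beside the mill. Origin under its centre.
- jar_lid: Loose white jar cap, 90 mm diameter, 12 mm high, a bystander. Origin under its centre.
- spoon: Spoon lying on the bench, a bystander. Origin under its middle.
- brush: Brush lying on the bench, a bystander. Origin under its middle.
- tile: Flat green glass tile 100 x 100 x 6 mm, a bystander. Origin under its centre.
- spray: Aluminium spray can, 60 mm diameter, 190 mm high, a bystander. Origin under its centre.

How it is judged:
By the outcome, as a careful person would: the job done as asked, in the order asked, and still so for the second after the job is handed in, with the robot touching nothing.
It also fails if it takes over 72 s, if anything falls off the work surface, if the arm or the gripper's body presses on something with over 40 N, if the wrist force passes 120 N, or if a joint passes its speed limit or range.

## Working session

There is one attempt and no reset: what is moved stays moved. The work goes in short steps, Python scripts to look and compute and a shell command to move; the robot and the scene stay as the last step left them, time stands still between calls to the robot, and variables do not carry over. Pictures are saved under pics/ and viewed, at most 10 in all, crops included, and the job is handed in when it is done.

```bash
mkdir -p pics; ls
python3 - <<'E'
from bench import status, eyes, r
import cv2,numpy as np
for n in("scene","top"):
    s=eyes.snapshot(n); cv2.imwrite(f"pics/{n}0.png",s["img"][:,:,::-1]); print(n,s["mtx"].tolist(),s["k1"],np.round(s["R"],4).tolist(),np.round(s["t"],1).tolist())
print(status.sense())
E
```

```text
pics
scene [[500.63507239851856, 0.0, 321.6019720876018], [0.0, 500.63507239851856, 231.543020051825], [0.0, 0.0, 1.0]] -0.12277795485139975 [[0.0578, 0.9983, -0.0096], [0.6954, -0.0472, -0.7171], [-0.7163, 0.0348, -0.6969]] [-44.9, -339.8, 1829.7]
top [[456.7795075307684, 0.0, 326.81151065010823], [0.0, 456.7795075307684, 237.64992884890802], [0.0, 0.0, 1.0]] -0.05220652282262071 [[-0.0156, -0.9995, -0.0283], [-0.9902, 0.0193, -0.1383], [0.1388, 0.0258, -0.99]] [43.5, 591.0, 1062.4]
{'time': 0.1, 'joint_pos': array([-7.82876681e+01,  7.51231579e+00,  8.53251423e+01,  1.04365537e-03,
        8.72630411e+01, -4.89166619e+00]), 'qd': array([ 0.01726964, -0.12950774, -0.0673814 , -0.01004092,  0.04903078,
        0.01841877]), 'joint_efforts': array([ 1.17594151e-03, -5.70951784e+01, -5.01942337e+01, -1.31673723e-04,
        8.20600282e-03,  8.73986323e-06]), 'tool_pos': array([ 171.38880309, -574.45725778,  230.31319784]), 'tcp_rot': array([-1.79899956e+02, -9.60834201e-03,  1.66039390e+01]), 'ft_force': array([-0.07196123,  0.11207604,  0.84617689]), 'wrist_torque': array([ 0.03385316, -0.00738035, -0.00909648]), 'grip_force': 0.0, 'finger_gap': 85.55937234062183}
```

View pics/scene0.png

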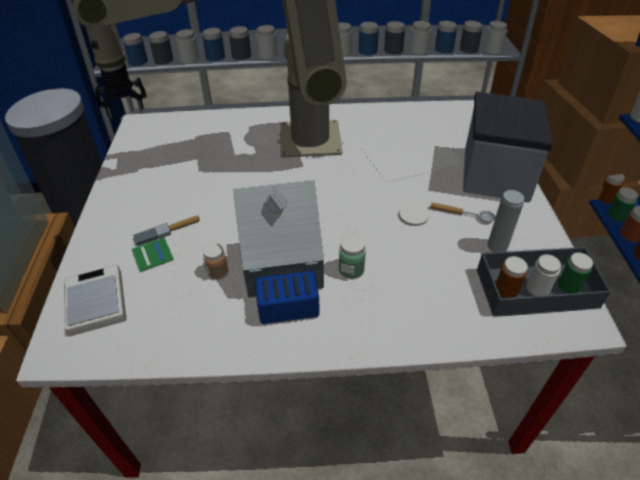

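View pics/top0.png

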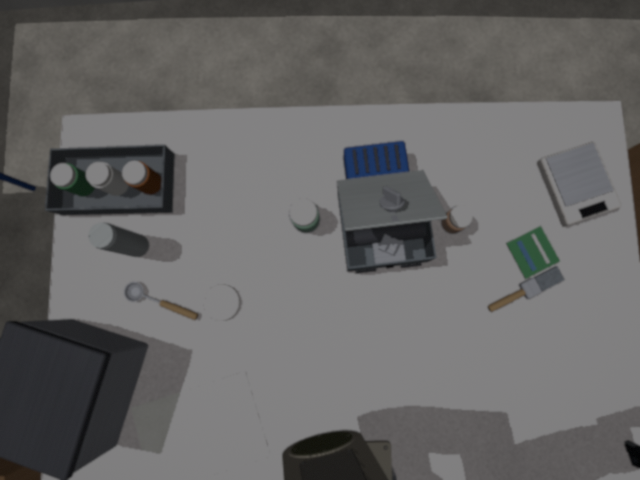

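The scene view has the mill box at about (280,240), its cover raised, the stud at (274,207) and the motor at (288,297). In the top view, the cover spans about (337–447, 175–227), with the stud at (393,200) and the box front at (390,268). I'll enlarge both.

```bash
cat > h.py <<'E'
import cv2,numpy as np
from bench import status, eyes, r
def rays(s,px):
    p=cv2.undistortPoints(np.float64(px).reshape(-1,1,2),s["mtx"],np.array([s["k1"],0,0,0.]))[:,0]
    R=np.array(s["R"]); C=-R.T@np.array(s["t"])
    d=np.c_[p,np.ones(len(p))]@R
    return C,d/np.linalg.norm(d,axis=1)[:,None]
def tri(s1,p1,s2,p2):
    C1,d1=rays(s1,p1);C2,d2=rays(s2,p2);out=[]
    for a,b in zip(d1,d2):
        k=np.linalg.lstsq(np.c_[a,-b],C2-C1,rcond=None)[0]
        A=C1+k[0]*a;B=C2+k[1]*b; out.append([*(A+B)/2,np.linalg.norm(A-B)])
    return np.round(out,1)
def plane(s,px,z):
    C,d=rays(s,px); return np.round(C+d*((z-C[2])/d[:,2])[:,None],1)
def crop(s,x,y,w,h,k):
    c=cv2.resize(s["img"][y:y+h,x:x+w,::-1],None,fx=k,fy=k,interpolation=cv2.INTER_CUBIC)
    c=np.clip(c*1.5,0,255).astype(np.uint8)
    for i in range(0,w,10): cv2.putText(c,str(x+i),(i*k,8),0,.3,(0,255,255),1) if i%20==0 else 0; c[::4,i*k]=(0,255,255)
    for j in range(0,h,10): cv2.putText(c,str(y+j),(0,j*k),0,.3,(0,255,0),1) if j%20==0 else 0; c[j*k,::4]=(0,255,0)
    return c
E
python3 - <<'E'
from h import *
a=crop(eyes.snapshot("scene"),225,175,110,150,4)[:, :400] 
b=crop(eyes.snapshot("top"),330,135,130,150,3)
b=np.vstack([b,np.zeros((150,390,3),np.uint8)])
cv2.imwrite("pics/c1.png",np.hstack([a,b]))
E
```

```text
(no output)
```

View pics/c1.png

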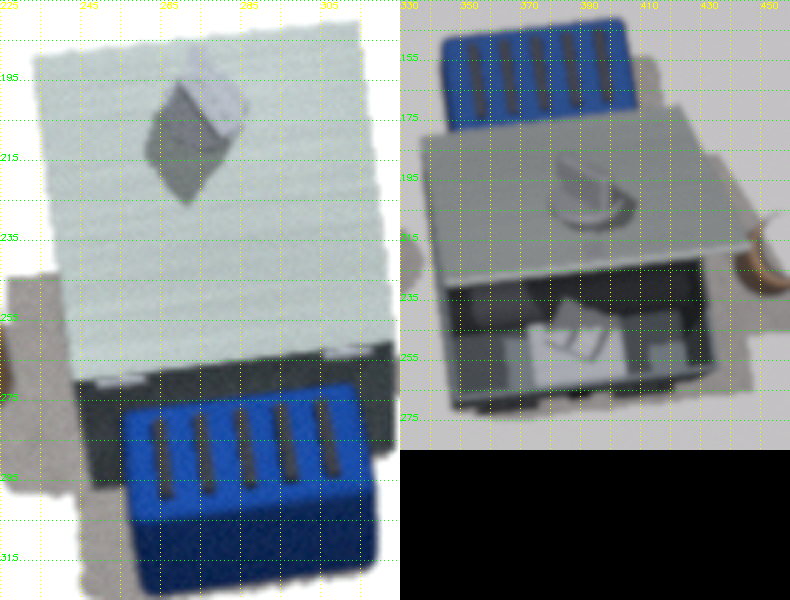

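The left panel (scene) shows cover corners at free (233.2,189.2) and (314.7,180.2), and hinge (243,270) and (323.7,260.5). The right panel (top) shows free (344,231) and (447.7,217.3), and hinge (337,180.7) and (424.3,170). Motor top corners in the top view are (344,148.3), (404.3,141), (409,171).

Run:
```python
from h import *
s=eyes.snapshot("scene");t=eyes.snapshot("top")
T=tri(s,[[314.7,180.2],[233.2,189.2],[323.7,260.5],[243,270]],t,[[344,231],[447.7,217.3],[337,180.7],[424.3,170]])
print(T)  # free+y, free-y, hinge+y, hinge-y
F=T[:2,:3].mean(0);H=T[2:,:3].mean(0);v=F-H
print(F,H,np.linalg.norm(v),np.arctan2(v[2],np.hypot(v[0],v[1])),np.degrees(np.arctan2(-v[1],-v[0])))
for a,b in((0,1),(2,3)):
    w=T[a,:3]-T[b,:3];print(np.linalg.norm(w),np.degrees(np.arctan2(-w[0],w[1])))
print(plane(s,[[256,277.5],[313,271]],92),plane(t,[[344,148.3],[404.3,141]],92))
print("jars top",plane(t,[[304,212]],105),plane(t,[[461,217]],90))
```

```text
[[ 573.5   -4.5  259.7    3.3]
 [ 596.  -204.9  261.7    4.6]
 [ 712.6    7.9  116.6    4.3]
 [ 732.7 -191.3  118.9    6.2]]
[ 584.75 -104.7   260.7 ] [722.65 -91.7  117.75] 199.0480155640845 0.8011666649565381 5.38542661551233
201.66906059185183 6.406081392663485
200.22472374809263 5.761849225970258
[[ 736.1 -159.1   92. ]
 [ 723.8  -17.5   92. ]] [[ 797.9  -12.3   92. ]
 [ 812.7 -155.8   92. ]]
jars top [[643.4  83.  105. ]] [[ 627.1 -279.8   90. ]]
```

Mill yaw is about 6°, the cover is at about 0.80 rad, and the hinge axis is at about (718,-92). I'll swing over above the cover's -y side with the fingers closing, turning the wrist so the later clockwise turn fits joint 6's range.

```bash
python3 -m handwheel '{"series": [[[4,-2,-5,0,0,-0.15,0],[9,-4,-10,0,0,-0.3,0],[14,-7,-10,0,0,-0.45,0],[19,-9,-10,0,0,-0.6,0],[24,-12,-10,0,0,-0.75,0],[29,-14,-10,0,0,-0.9,0],[34,-17,-10,0,0,-1.05,0],[39,-19,-10,0,0,-1.2,0],[44,-22,-10,0,0,-1.35,0],[49,-24,-10,0,0,-1.5,0],[53.9,-26.4,-10,0,0,-1.57,0],[53.9,-26.4,-10,0,0,-1.57,0]]]}' 60
```

```text
time: 1.8
tool_pos: [614.4, -164.6, 330.0]
tcp_rot: [-180.0, -0.1, 106.9]
ft_force: [-0.4, -0.5, -0.2]
finger_gap: -0.1
grip_force: 0.0
```

```bash
python3 -m handwheel '{"series": [[[0,0,0,0,0,-0.17,0],[0,0,0,0,0,-0.34,0],[0,0,0,0,0,-0.51,0],[0,0,0,0,0,-0.68,0],[0,0,1,0,0,-0.85,0],[0,0,2,0,0,-1.02,0],[0,0,3,0,0,-1.19,0],[0,0,4,0,0,-1.3,0],[0,0,5,0,0,-1.386,0],[0,0,5,0,0,-1.386,0]]]}'
```

```text
time: 3.05
tool_pos: [611.5, -168.6, 280.3]
tcp_rot: [180.0, -0.1, -174.1]
ft_force: [0.3, 0.1, 0.3]
finger_gap: 0.0
grip_force: 0.0
```

```bash
python3 -m handwheel '{"series": [[[0,0,2,0,0,0,0],[0.2,0,3,0,0,0,0],[0.5,0,3.7,0,0,0,0],[0.9,0,4.4,0,0,0,0],[1.4,0,5.1,0,0,0,0],[2.0,0,5.8,0,0,0,0],[2.5,0,6.5,0,0,0,0],[3.0,0,7.3,0,0,0,0],[3.5,0,8.1,0,0,0,0],[3.9,0,8.9,0,0,0,0]]]}'; python3 -c "
from h import *
t=eyes.snapshot('top');cv2.imwrite('pics/l1.png',crop(t,320,130,160,150,4)[:, :])"
```

```text
time: 4.3
tool_pos: [573.4, -172.0, 191.7]
tcp_rot: [180.0, -0.0, -174.0]
ft_force: [2.5, -0.2, 0.9]
finger_gap: -0.3
grip_force: 0.9
```

View pics/l1.png

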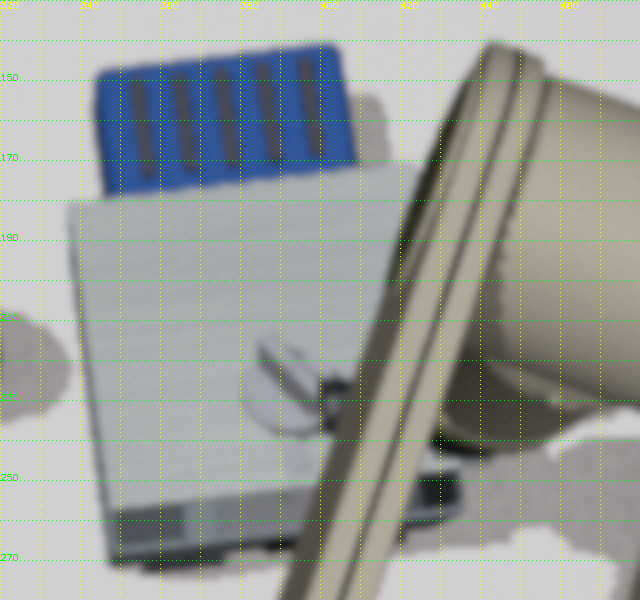

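The top view shows the cover lower and following, hinge line intact, with the stud at (390,226) free beside the gripper. Continuing.

```bash
python3 -m handwheel '{"series": [[[0.3,0,0.8,0,0,0,0],[0.6,0,1.7,0,0,0,0],[0.9,0,2.5,0,0,0,0],[1.1,0,3.4,0,0,0,0],[1.3,0,4.2,0,0,0,0],[1.4,0,5.0,0,0,0,0],[1.5,0,5.6,0,0,0,0],[1.5,0,6.1,0,0,0,0],[1.5,0,6.5,0,0,0,0],[1.5,0,6.8,0,0,0,0],[1.5,0,6.95,0,0,0,0],[1.5,0,6.95,0,0,0,0]]]}'
```

```text
time: 5.85
tool_pos: [558.9, -173.5, 122.7]
tcp_rot: [180.0, 0.0, -174.0]
ft_force: [0.1, 0.9, -0.3]
finger_gap: -0.0
grip_force: 0.0
```

```bash
python3 -m handwheel '{"series": [[[0,0,0.05,0,0,0,0],[0,0,0.1,0,0,0,0],[0,0,0.15,0,0,0,0],[0,0,0.2,0,0,0,0],[0,0,0.2,0,0,0,0]]]}'
```

```text
time: 6.48
tool_pos: [559.0, -173.6, 121.5]
tcp_rot: [-180.0, 0.0, -174.0]
ft_force: [-2.1, 0.9, 6.5]
finger_gap: 0.0
grip_force: 3.0
```

```bash
python3 -m handwheel '{"series": [[[0,0,0.05,0,0,0,0],[0,0,0.1,0,0,0,0],[0,0,0.1,0,0,0,0]]]}'; python3 -m handwheel '{"series": [[[0,0,-3,0,0,0,0],[0,0,-8,0,0,0,0.5],[0,-5,-13,0,0,0,1],[0,-10,-17,0,0,0,1],[0,-15,-17,0,0,0,1],[0,-20,-17,0,0,0,1],[0,-22,-17,0,0,0,1]]]}'
python3 -c "
from h import *
t=eyes.snapshot('top');s=eyes.snapshot('scene')
cv2.imwrite('pics/l2.png',np.hstack([crop(t,330,190,100,100,4),crop(s,230,150,100,130,4)[:400]]))"
```

```text
time: 6.85
tool_pos: [559.1, -173.6, 121.5]
tcp_rot: [-180.0, 0.0, -174.0]
ft_force: [-5.9, 2.4, 13.0]
finger_gap: -0.2
grip_force: 6.3
time: 7.72
tool_pos: [581.0, -395.4, 288.9]
tcp_rot: [180.0, -0.0, -174.2]
ft_force: [0.7, 1.3, -0.1]
finger_gap: 84.9
grip_force: 0.0
```

View pics/l2.png

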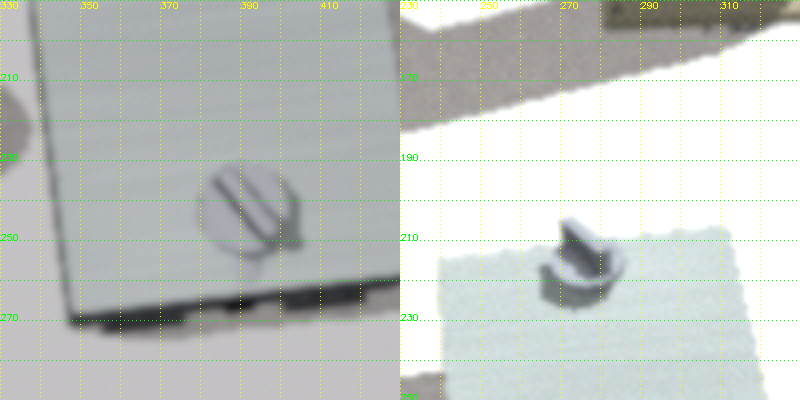

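Force rose to 13 N with the tip steady at 121.5, so the cover is shut on its stop. In the top view the stud flange is at about (391.5,242) and the wing runs from upper-left (387,233) to lower-right (401,251). I'll zoom in to measure it.

Run:
```python
from h import *
def big(s,x,y,w,h,k):
    c=s["img"][y:y+h,x:x+w,::-1].astype(float); c=(c-c.min())/(c.max()-c.min())*255
    c=cv2.resize(c.astype(np.uint8),None,fx=k,fy=k,interpolation=cv2.INTER_CUBIC)
    for i in range(0,w,5): c[::6,i*k]=(0,255,255);cv2.putText(c,str(x+i),(i*k,9),0,.33,(0,0,255),1)
    for j in range(0,h,5): c[j*k,::6]=(0,255,0);cv2.putText(c,str(y+j),(0,j*k+4),0,.33,(0,0,255),1)
    return c
cv2.imwrite('pics/z.png',np.hstack([big(eyes.snapshot("top"),375,225,33,40,12),big(eyes.snapshot("scene"),258,198,33,40,12)]))
```

```text
(no output)
```

View pics/z.png

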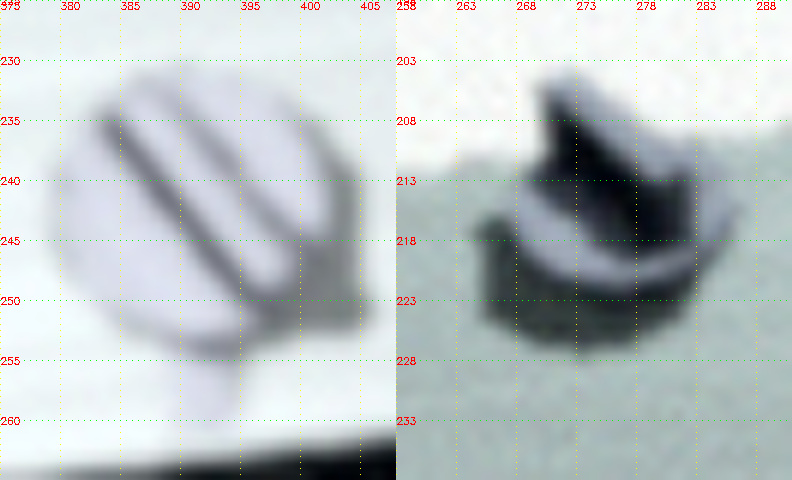

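Zoomed, the top view shows the wing's top face with corners about (385,234), (388.8,231.5), (399.3,246), (395.8,249.8), and the flange circle centred near (391,242.5). In the scene view the wing top strip is centred near (277,208).

Run:
```python
from h import *
s=eyes.snapshot("scene");t=eyes.snapshot("top")
print("tri wing top",tri(s,[[277,208]],t,[[392.2,240.3]]))
c=plane(t,[[385,234],[388.8,231.5],[399.3,246],[395.8,249.8]],174);print(c,c.mean(0))
for a,b in((3,0),(2,1)): print(np.degrees(np.arctan2(*(c[b]-c[a])[1::-1])))
print("flange",plane(t,[[391,242.5]],150),plane(s,[[277,216]],150))
print("lid free corners",plane(t,[[347.8,268.5]],121.5))
x=np.array([718,-92]);u=np.array([np.cos(.105),np.sin(.105)]);print("foot",x-155*u,status.sense()['tool_pos'])
```

```text
tri wing top [[ 565.7 -106.1  167.5    6.8]]
[[ 578.5  -93.9  174. ]
 [ 583.7 -102.2  174. ]
 [ 552.3 -123.2  174. ]
 [ 544.4 -115.6  174. ]] [ 564.725 -108.725  174.   ]
32.47119229084846
33.774202237185534
flange [[ 563.2 -108.8  150. ]] [[ 577.9 -103.8  150. ]]
lid free corners [[510.5 -14.5 121.5]]
foot [ 563.85365277 -108.24511117] [ 581.97152412 -391.24722247  289.82917533]
```

```bash
python3 -m handwheel '{"series": [[[-0.2,5,0,0,0,-0.1,0.7],[-0.4,10,0,0,0,-0.2,0.7],[-0.6,15,0,0,0,-0.3,0.7],[-0.8,20,0,0,0,-0.4,0.7],[-1,25,0,0,0,-0.47,0.7],[-1.2,28.3,2,0,0,-0.47,0.7],[-1.2,28.3,5,0,0,-0.47,0.7],[-1.2,28.3,9,0,0,-0.47,0.7],[-1.2,28.3,9,0,0,-0.47,0.7]]]}' 30
```

```text
time: 9.15
tool_pos: [561.6, -107.8, 196.4]
tcp_rot: [179.7, -0.2, -147.0]
ft_force: [-0.5, -0.4, -0.1]
finger_gap: 59.5
grip_force: 0.0
```

```bash
python3 -m handwheel '{"series": [[[-0.15,-0.15,1.2,0,0,0,0.7],[-0.15,-0.15,2.2,0,0,0,0.7],[-0.15,-0.15,3.2,0,0,0,0.7],[-0.15,-0.15,4,0,0,0,0.7],[-0.15,-0.15,4,0,0,0,0.7]]]}'; python3 -c "
from h import *
t=eyes.snapshot('top');s=eyes.snapshot('scene')
cv2.imwrite('pics/g.png',np.hstack([crop(t,350,190,100,100,4),crop(s,230,150,100,130,4)[:400]]))"
```

```text
time: 9.78
tool_pos: [565.7, -110.0, 158.8]
tcp_rot: [179.9, -0.1, -147.1]
ft_force: [-0.5, 0.6, -0.5]
finger_gap: 59.9
grip_force: 0.0
```

View pics/g.png

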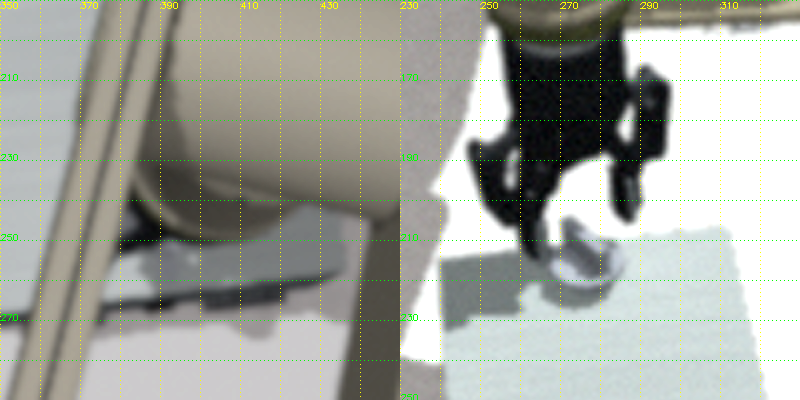

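The scene view shows the two fingertips, at (263,214) and (286,205), straddling the wing at (274,208). Closing.

```bash
python3 -m handwheel '{"series": [[[0.05,0.2,0.4,0,0,0,0.4],[0.05,0.2,0.4,0,0,0,0.2],[0.05,0.2,0.4,0,0,0,0],[0.05,0.2,0.4,0,0,0,0],[0.05,0.2,0.4,0,0,0,0],[0.05,0.2,0.4,0,0,0,0]]]}' 30; python3 -c "
from h import *
print(status.sense()['wrist_torque'])"
```

```text
time: 10.62
tool_pos: [564.8, -108.9, 156.0]
tcp_rot: [-180.0, -0.0, -147.1]
ft_force: [-1.7, -1.8, 1.5]
finger_gap: 9.0
grip_force: 32.5
[-0.35658047  0.25668184 -0.0545063 ]
```

```bash
python3 -m handwheel '{"series": [[[0,0,0,0,0,-0.06,0],[0,0,0,0,0,-0.12,0],[0,0,0,0,0,-0.15,0],[0,0,0.1,0,0,-0.15,0],[0,0,0.2,0,0,-0.15,0],[0,0,0.3,0,0,-0.15,0],[0,0,0.3,0,0,-0.15,0]]]}' 40; python3 -c "
from h import *
print(status.sense()['wrist_torque'])"
```

```text
time: 11.5
tool_pos: [565.0, -109.0, 153.2]
tcp_rot: [-180.0, 0.0, -138.5]
ft_force: [-2.7, -4.8, 5.6]
finger_gap: 8.7
grip_force: 42.9
[-0.67758993  0.50211682  0.00188831]
```

```bash
python3 -m handwheel '{"series": [[[0,0,0.05,0,0,0,0],[0,0,0.1,0,0,0,0],[0,0,0.15,0,0,0,0],[0,0,0.15,0,0,0,0]]]}'; python3 -c "
from h import *
print(status.sense()['wrist_torque'])"
```

```text
time: 12.0
tool_pos: [565.1, -109.0, 153.0]
tcp_rot: [-179.9, 0.0, -138.5]
ft_force: [-7.4, -2.5, 13.8]
finger_gap: 8.7
grip_force: 44.0
[-0.47681613  1.28510789  0.01287583]
```

Landed on the keeper at z = 153.0 with 13.8 N. Sweeping clockwise.

```bash
for i in 1; do python3 -m handwheel '{"series": [[[0,0,0,0,0,0.04,0],[0,0,0,0,0,0.08,0],[0,0,0,0,0,0.12,0],[0,0,0,0,0,0.16,0],[0,0,0,0,0,0.2,0],[0,0,0,0,0,0.2,0]]]}'; done
```

```text
time: 12.75
tool_pos: [565.0, -108.9, 153.0]
tcp_rot: [-180.0, 0.0, -150.0]
ft_force: [-7.0, -1.8, 14.0]
finger_gap: 8.8
grip_force: 44.1
```

```bash
python3 -c "
from h import *
print(status.sense()['wrist_torque'])"
```

```text
[-0.37618011  1.41863434 -0.03214673]
```

```bash
python3 -m handwheel '{"series": [[[0,0,0,0,0,0.04,0],[0,0,0,0,0,0.08,0],[0,0,0,0,0,0.12,0],[0,0,0,0,0,0.16,0],[0,0,0,0,0,0.2,0],[0,0,0,0,0,0.2,0]]]}'
```

```text
time: 13.5
tool_pos: [564.9, -108.6, 153.0]
tcp_rot: [-180.0, 0.0, -161.5]
ft_force: [-8.1, -1.4, 14.6]
finger_gap: 8.8
grip_force: 44.1
```

```bash
python3 -m handwheel '{"series": [[[0,0,0,0,0,0.04,0],[0,0,0,0,0,0.08,0],[0,0,0,0,0,0.12,0],[0,0,0,0,0,0.16,0],[0,0,0,0,0,0.2,0],[0,0,0,0,0,0.2,0]]]}'
```

```text
time: 14.25
tool_pos: [564.8, -108.4, 153.0]
tcp_rot: [180.0, 0.0, -172.9]
ft_force: [-8.6, -1.4, 14.5]
finger_gap: 9.0
grip_force: 44.1
```

```bash
python3 -m handwheel '{"series": [[[0,0,0,0,0,0.04,0],[0,0,0,0,0,0.08,0],[0,0,0,0,0,0.12,0],[0,0,0,0,0,0.16,0],[0,0,0,0,0,0.2,0],[0,0,0,0,0,0.2,0]]]}'
```

```text
time: 15.0
tool_pos: [564.8, -108.2, 152.9]
tcp_rot: [180.0, 0.0, 175.6]
ft_force: [-9.0, 0.2, 14.6]
finger_gap: 8.7
grip_force: 44.1
```

```bash
python3 -m handwheel '{"series": [[[0,0,0,0,0,0.04,0],[0,0,0,0,0,0.08,0],[0,0,0,0,0,0.12,0],[0,0,0,0,0,0.16,0],[0,0,0,0,0,0.2,0],[0,0,0,0,0,0.2,0]]]}'
```

```text
time: 15.75
tool_pos: [564.8, -107.9, 152.5]
tcp_rot: [179.9, -0.0, 164.2]
ft_force: [-6.7, 0.7, 12.4]
finger_gap: 8.7
grip_force: 43.8
```

```bash
python3 -m handwheel '{"series": [[[0,0,0,0,0,0,0],[0,0,0,0,0,0,0],[0,0,0,0,0,0.03,0],[0,0,0,0,0,0.03,0]]]}';python3 -c "
from h import *
print(status.sense()['wrist_torque'])"
```

```text
time: 16.25
tool_pos: [564.8, -107.9, 152.2]
tcp_rot: [179.9, -0.0, 162.5]
ft_force: [-5.2, 0.8, 11.0]
finger_gap: 8.7
grip_force: 43.5
[ 0.18251899  1.00917626 -0.01118804]
```

```bash
python3 -m handwheel '{"series": [[[0,0,0.05,0,0,0,0],[0,0,0.1,0,0,0,0],[0,0,0.1,0,0,0,0]]]}'
```

```text
time: 16.62
tool_pos: [564.9, -107.9, 151.8]
tcp_rot: [179.9, 0.0, 162.5]
ft_force: [-7.9, 1.3, 14.4]
finger_gap: 8.6
grip_force: 44.2
```

The grip seems to be slipping down the wing slowly. I'll let the fingertips come down to the flange so the press is positive.

```bash
python3 -m handwheel '{"series": [[[0,0,0.05,0,0,0,0],[0,0,0.1,0,0,0,0],[0,0,0.1,0,0,0,0],[0,0,0.15,0,0,0,0],[0,0,0.2,0,0,0,0],[0,0,0.2,0,0,0,0]]]}' 25
```

```text
time: 17.38
tool_pos: [565.0, -108.0, 151.2]
tcp_rot: [179.9, 0.0, 162.5]
ft_force: [-12.7, 2.2, 23.8]
finger_gap: 8.8
grip_force: 45.3
```

```bash
python3 -m handwheel '{"series": [[[0,0,-0.2,0,0,0,0],[0,0,-0.2,0,0,0,0.25],[0,0,-0.2,0,0,0,0.25],[0,0,-0.2,0,0,0,0.25]]]}' 40; python3 -m handwheel '{"series": [[[0,0,0.05,0,0,0,0.2],[0,0,0.1,0,0,0,0.2],[0,0,0.15,0,0,0,0.2],[0,0,0.2,0,0,0,0.2],[0,0,0.2,0,0,0,0.2]]]}'
```

```text
time: 17.88
tool_pos: [564.6, -108.4, 149.6]
tcp_rot: [180.0, -0.1, 162.5]
ft_force: [-0.2, -0.6, -0.2]
finger_gap: 21.2
grip_force: 0.0
time: 18.5
tool_pos: [564.8, -108.7, 148.2]
tcp_rot: [180.0, -0.0, 162.5]
ft_force: [0.5, -0.6, 1.1]
finger_gap: 17.3
grip_force: 0.0
```

```bash
python3 -m handwheel '{"series": [[[0,0,0.05,0,0,0,0.2],[0,0,0.1,0,0,0,0.2],[0,0,0.1,0,0,0,0.2],[0,0,0.1,0,0,0,0.2]]]}';  python3 -m handwheel '{"series": [[[0,0,0.05,0,0,0,0.2],[0,0,0.1,0,0,0,0.2],[0,0,0.1,0,0,0,0.2],[0,0,0.1,0,0,0,0.2]]]}'
```

```text
time: 19.0
tool_pos: [564.8, -108.7, 147.3]
tcp_rot: [180.0, 0.0, 162.5]
ft_force: [-0.5, -0.0, 0.4]
finger_gap: 17.3
grip_force: 0.0
time: 19.5
tool_pos: [564.8, -108.7, 146.3]
tcp_rot: [-180.0, -0.0, 162.5]
ft_force: [0.1, -0.3, -0.9]
finger_gap: 16.8
grip_force: 0.0
```

```bash
python3 -m handwheel '{"series": [[[0,0,0.05,0,0,0,0.2],[0,0,0.1,0,0,0,0.2],[0,0,0.15,0,0,0,0.2],[0,0,0.15,0,0,0,0.2]]]}';  python3 -m handwheel '{"series": [[[0,0,0.05,0,0,0,0.2],[0,0,0.1,0,0,0,0.2],[0,0,0.1,0,0,0,0.2],[0,0,0.1,0,0,0,0.2]]]}'
```

```text
time: 20.0
tool_pos: [564.8, -108.7, 144.7]
tcp_rot: [180.0, -0.0, 162.5]
ft_force: [0.3, -0.3, 0.9]
finger_gap: 17.1
grip_force: 0.0
time: 20.5
tool_pos: [564.9, -108.7, 144.0]
tcp_rot: [-180.0, 0.0, 162.5]
ft_force: [-2.0, 0.6, 3.4]
finger_gap: 17.3
grip_force: 1.5
```

```bash
python3 -m handwheel '{"series": [[[0,0,-0.1,0,0,0,0.2],[0,0,-0.1,0,0,0,0],[0,0,-0.1,0,0,0,0],[0,0,-0.1,0,0,0,0]]]}' 40;  python3 -m handwheel '{"series": [[[0,0,0.05,0,0,0,0],[0,0,0.1,0,0,0,0],[0,0,0.15,0,0,0,0],[0,0,0.2,0,0,0,0],[0,0,0.2,0,0,0,0]]]}'
```

```text
time: 21.0
tool_pos: [565.0, -108.2, 144.9]
tcp_rot: [180.0, 0.0, 162.5]
ft_force: [1.5, 6.0, 2.8]
finger_gap: 8.8
grip_force: 42.5
time: 21.62
tool_pos: [565.0, -108.3, 143.0]
tcp_rot: [180.0, 0.0, 162.5]
ft_force: [1.1, 5.2, 3.3]
finger_gap: 9.1
grip_force: 42.7
```

```bash
python3 -m handwheel '{"series": [[[0,0,0.05,0,0,0,0],[0,0,0.1,0,0,0,0],[0,0,0.15,0,0,0,0],[0,0,0.2,0,0,0,0],[0,0,0.2,0,0,0,0]]]}'
```

```text
time: 22.25
tool_pos: [565.1, -108.3, 141.6]
tcp_rot: [180.0, 0.0, 162.5]
ft_force: [-1.1, 6.7, 9.1]
finger_gap: 9.1
grip_force: 43.3
```

```bash
python3 -m handwheel '{"series": [[[0,0,0.05,0,0,0,0],[0,0,0.1,0,0,0,0],[0,0,0.1,0,0,0,0]]]}'
```

```text
time: 22.62
tool_pos: [565.1, -108.3, 141.3]
tcp_rot: [180.0, 0.0, 162.5]
ft_force: [-4.8, 5.6, 11.7]
finger_gap: 9.0
grip_force: 44.0
```

```bash
python3 -m handwheel '{"series": [[[0,0,0.05,0,0,0.03,0],[0,0,0.05,0,0,0.06,0],[0,0,0.05,0,0,0.09,0],[0,0,0.05,0,0,0.12,0],[0,0,0.05,0,0,0.15,0],[0,0,0.05,0,0,0.18,0],[0,0,0.05,0,0,0.21,0],[0,0,0.05,0,0,0.24,0],[0,0,0.05,0,0,0.24,0]]]}';python3 -c "
from h import *
print(status.sense()['wrist_torque'])"
```

```text
time: 23.75
tool_pos: [565.1, -108.1, 139.8]
tcp_rot: [179.9, 0.0, 148.7]
ft_force: [0.6, 6.1, 5.2]
finger_gap: 8.9
grip_force: 42.9
[1.07159604 0.09923075 0.00136437]
```

Dropped into the slot: force fell to 5 N and the head is deeper. Pushing through, about 8 mm more.

```bash
python3 -m handwheel '{"series": [[[0,0,0.1,0,0,0,0],[0,0,0.2,0,0,0,0],[0,0,0.3,0,0,0,0],[0,0,0.3,0,0,0,0]]]}';python3 -c "
from h import *
print(status.sense()['wrist_torque'])"
```

```text
time: 24.25
tool_pos: [565.1, -108.1, 137.3]
tcp_rot: [179.9, 0.0, 148.8]
ft_force: [-2.2, 6.6, 8.3]
finger_gap: 9.1
grip_force: 43.6
[1.06493801 0.43160555 0.08144963]
```

```bash
python3 -m handwheel '{"series": [[[0,0,0.1,0,0,0,0],[0,0,0.2,0,0,0,0],[0,0,0.3,0,0,0,0],[0,0,0.4,0,0,0,0],[0,0,0.4,0,0,0,0]]]}'
```

```text
time: 24.88
tool_pos: [565.2, -108.1, 133.1]
tcp_rot: [179.9, 0.0, 148.8]
ft_force: [-1.1, 6.4, 7.9]
finger_gap: 9.3
grip_force: 43.3
```

```bash
python3 -m handwheel '{"series": [[[0,0,0.1,0,0,0,0],[0,0,0.15,0,0,0,0],[0,0,0.2,0,0,0,0],[0,0,0.2,0,0,0,0]]]}'
```

```text
time: 25.38
tool_pos: [565.1, -108.1, 131.3]
tcp_rot: [179.9, 0.0, 148.8]
ft_force: [-2.5, 6.8, 9.6]
finger_gap: 9.6
grip_force: 43.4
```

```bash
python3 -m handwheel '{"series": [[[0,0,0.05,0,0,0,0],[0,0,0.1,0,0,0,0],[0,0,0.1,0,0,0,0]]]}'
```

```text
time: 25.75
tool_pos: [565.2, -108.1, 130.7]
tcp_rot: [179.9, 0.0, 148.7]
ft_force: [-3.4, 6.7, 12.8]
finger_gap: 9.2
grip_force: 43.9
```

Floor reached at 12.8 N. Turning clockwise.

```bash
python3 -m handwheel '{"series": [[[0,0,0,0,0,0.06,0],[0,0,0,0,0,0.12,0],[0,0,0,0,0,0.2,0],[0,0,0,0,0,0.28,0],[0,0,0,0,0,0.36,0],[0,0,0,0,0,0.44,0],[0,0,0,0,0,0.52,0],[0,0,0,0,0,0.6,0],[0,0,0,0,0,0.6,0]]]}';python3 -c "
from h import *
print(status.sense()['wrist_torque'])"
```

```text
time: 26.88
tool_pos: [565.5, -107.7, 130.7]
tcp_rot: [179.9, -0.0, 114.3]
ft_force: [-2.1, 8.5, 10.8]
finger_gap: 9.4
grip_force: 43.8
[ 1.41862491  0.37617828 -0.00582006]
```

```bash
python3 -m handwheel '{"series": [[[0,0,0,0,0,0.08,0],[0,0,0,0,0,0.16,0],[0,0,0,0,0,0.24,0],[0,0,0,0,0,0.32,0],[0,0,0,0,0,0.4,0],[0,0,0,0,0,0.48,0],[0,0,0,0,0,0.56,0],[0,0,0,0,0,0.64,0],[0,0,0,0,0,0.7,0],[0,0,0,0,0,0.7,0]]]}';python3 -c "
from h import *
print(status.sense()['wrist_torque'])"
```

```text
time: 28.12
tool_pos: [566.0, -107.7, 130.8]
tcp_rot: [179.9, -0.1, 74.2]
ft_force: [1.3, 8.1, 9.6]
finger_gap: 9.3
grip_force: 43.5
[ 1.5231739  -0.02251426 -0.02757525]
```

```bash
python3 -m handwheel '{"series": [[[0,0,0,0,0,0.05,0],[0,0,0,0,0,0.1,0],[0,0,0,0,0,0.15,0],[0,0,0,0,0,0.15,0]]]}';python3 -c "
from h import *
print(status.sense()['wrist_torque'])"
python3 -m handwheel '{"series": [[[0,0,0,0,0,0.04,0],[0,0,0,0,0,0.08,0],[0,0,0,0,0,0.08,0]]]}';python3 -c "
from h import *
print(status.sense()['wrist_torque'])"
```

```text
time: 28.62
tool_pos: [566.1, -107.7, 130.8]
tcp_rot: [179.9, -0.1, 65.6]
ft_force: [1.4, 8.2, 9.6]
finger_gap: 9.0
grip_force: 43.5
[ 1.53025934 -0.18125954 -0.00240549]
time: 29.0
tool_pos: [566.2, -107.7, 130.9]
tcp_rot: [179.9, -0.1, 61.1]
ft_force: [1.6, 8.9, 8.8]
finger_gap: 9.5
grip_force: 43.5
[ 1.48981197 -0.16576244 -0.05473803]
```

```bash
for k in 1; do python3 -m handwheel '{"series": [[[0,0,0,0,0,0.04,0],[0,0,0,0,0,0.08,0],[0,0,0,0,0,0.08,0]]]}';python3 -c "
from h import *
print(status.sense()['wrist_torque'])"; done
python3 -m handwheel '{"series": [[[0,0,0,0,0,0.04,0],[0,0,0,0,0,0.08,0],[0,0,0,0,0,0.08,0]]]}';python3 -c "
from h import *
print(status.sense()['wrist_torque'])"
```

```text
time: 29.38
tool_pos: [566.3, -107.7, 130.9]
tcp_rot: [179.9, -0.2, 56.5]
ft_force: [2.3, 8.3, 9.2]
finger_gap: 9.4
grip_force: 43.5
[ 1.49213191 -0.21003846  0.02673466]
time: 29.75
tool_pos: [566.3, -107.8, 130.9]
tcp_rot: [179.9, -0.2, 51.9]
ft_force: [2.9, 8.8, 9.7]
finger_gap: 9.7
grip_force: 43.8
[ 1.45952383 -0.24390585  0.44611054]
```

Torque has built to 0.45 N m, so it is at the stop. Easing up into the notch.

```bash
python3 -m handwheel '{"series": [[[0,0,-0.1,0,0,0,0],[0,0,-0.2,0,0,0,0],[0,0,-0.3,0,0,0,0],[0,0,-0.4,0,0,0,0],[0,0,-0.4,0,0,0,0]]]}'; python3 -m handwheel '{"series": [[[0,0,-0.1,0,0,0,0],[0,0,-0.15,0,0,0,0],[0,0,-0.15,0,0,0,0]]]}';python3 -c "
from h import *
print(status.sense()['wrist_torque'])"
```

```text
time: 30.38
tool_pos: [566.1, -107.7, 132.7]
tcp_rot: [179.9, -0.2, 52.0]
ft_force: [9.7, 6.2, -5.6]
finger_gap: 8.7
grip_force: 41.7
time: 30.75
tool_pos: [566.1, -107.7, 134.1]
tcp_rot: [179.9, -0.2, 52.0]
ft_force: [10.6, 5.9, -6.5]
finger_gap: 9.3
grip_force: 41.6
[ 1.23611861 -1.74469985  0.41524612]
```

The tool is now being pulled down, so the head is caught. Letting go and looking.

```bash
python3 -m handwheel '{"series": [[[0,0,0,0,0,0,0.3],[0,0,0,0,0,0,0.6],[0,0,0,0,0,0,0.7],[0,0,-3,0,0,0,0.7],[0,0,-8,0,0,0,0.7],[0,0,-13,0,0,0,0.7],[0,0,-16,0,0,0,0.7],[0,0,-16,0,0,0,0.7]]]}'
python3 -c "
from h import *
print(status.sense()['joint_pos'])"
```

```text
time: 31.75
tool_pos: [566.0, -109.3, 298.3]
tcp_rot: [179.7, -0.1, 51.9]
ft_force: [-0.6, -0.1, -0.7]
finger_gap: 59.8
grip_force: 0.0
[-1.60171920e+01  2.46159698e+00  8.36297434e+01 -1.39302995e-02
  9.35846754e+01  2.20990439e+01]
```

```bash
python3 -m handwheel '{"series": [[[-4,3,0,0,0,0,0.7],[-8,6,0,0,0,0,0.7],[-12,9,0,0,0,0,0.7],[-16,12,0,0,0,0,0.7],[-20,15.5,0,0,0,0,0.7],[-22,17,0,0,0,0,0.7],[-22,17,0,0,0,0,0.7]]]}'
python3 -c "
from h import *
t=eyes.snapshot('top');s=eyes.snapshot('scene')
c=t['img'][:,:,::-1]
cv2.imwrite('pics/f.png',np.vstack([np.hstack([crop(t,375,225,33,40,9)[:360,:297],crop(s,258,198,40,40,9)]),cv2.resize(c[100:340,60:640],(657,240))]))"
```

```text
time: 32.62
tool_pos: [561.4, -388.4, 291.9]
tcp_rot: [-179.8, 0.0, 51.7]
ft_force: [0.1, -0.3, -0.1]
finger_gap: 59.7
grip_force: 0.0
```

View pics/f.png

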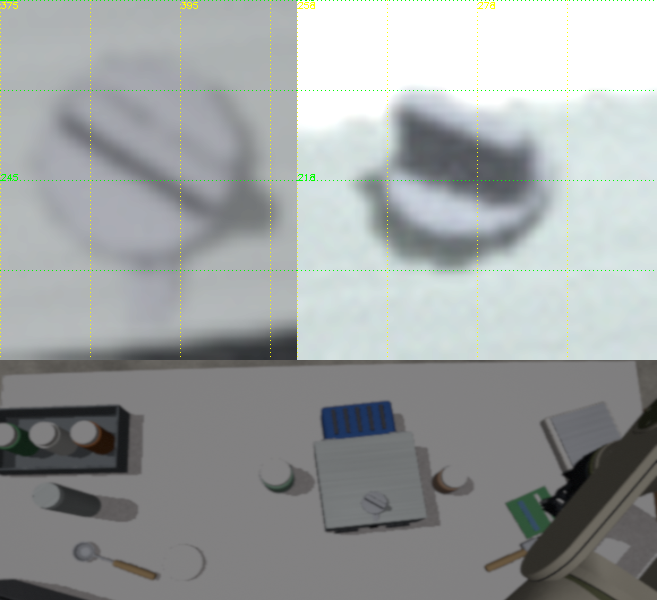

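The final view shows the cover shut and the head sitting low, with the wing at about 57° (from (382,238) to (399,248)), roughly a quarter turn past the slot. The jars and other things are where they were and the gripper is clear.

```bash
python3 -c "
from bench import r
print(r.hand_in())"
```

```text
the job is handed in; nothing more can be done
None
```

The cover is shut and the stud turned clockwise to its stop, where the head stayed down after I let go. I read the catch from the forces and pictures and did not measure the head's final height. The highest push I read was about 24 N, the other things look unmoved, and I handed in at about 33 s with the gripper clear.

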